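# Show the porter which parcels to take

## Task

At the parcel desk, press the call button fully down to call the porter and let it up again, then point down at the middle of the lid of the smallest carton, fingertips a few centimetres above it, and stay there for two seconds. Then point in the same way at the tallest carton, and finish still pointing at it, after at least two seconds. Do not touch, move or lift any carton, do not bring the fingertips down over the low wide carton, and leave everything else on the desk where it is.

Things in the scene. Friction and masses are not known exactly. Their poses are not given: they have to be found in the camera images.
- call_button (a joint): travel of the call button: 0 up, 0.006 m fully down; a spring pushes it up again, about 5 N at full travel
- call_button_top (a point): centre of the top face of the round call button (44 mm across, its top about 67 mm above the desk). It looks up from a black box 80 x 80 x 45 mm that is fixed to the desk; both move in position between runs. Press straight down with the closed fingertips
- small_carton: the smallest carton: a loose closed brown cardboard carton with a strip of tape along the middle of its lid, 90 x 70 mm and 60 mm high. Origin: centre of its underside; x along the 90 mm side, z up. Any of the three cartons may stand in any of three places: right, left, or straight ahead beyond the call button
- small_carton_top (a point): middle of the lid (upper face) of small_carton, 60 mm above the desk; z up
- flat_carton: the low wide carton, not to be pointed at (cross it with the fingertips 10 cm or more above its lid): a loose closed brown cardboard carton with a strip of tape along the middle of its lid, 150 x 120 mm and 50 mm high. Origin: centre of its underside; x along the 150 mm side, z up. Any of the three cartons may stand in any of three places: right, left, or straight ahead beyond the call button
- flat_carton_top (a point): middle of the lid (upper face) of flat_carton, 50 mm above the desk; z up
- tall_carton: the tallest carton, standing upright: a loose closed brown cardboard carton with a strip of tape along the middle of its lid, 110 x 90 mm and 140 mm high. Origin: centre of its underside; x along the 110 mm side, z up. Any of the three cartons may stand in any of three places: right, left, or straight ahead beyond the call button
- tall_carton_top (a point): middle of the lid (upper face) of tall_carton, 140 mm above the desk; z up
- tape_roll: bystander, loose, to be left where it is: roll of packing tape lying flat, 100 mm across, 48 mm high. Origin: centre of its underside
- stapler: bystander, loose, to be left where it is: black stapler, 130 x 34 mm, 53 mm high. Origin: centre of its underside
- box_cutter: bystander, loose, to be left where it is: closed box cutter, 130 x 26 mm, 20 mm high. Origin: centre of its underside
- pen_cup: bystander, loose, to be left where it is: round steel pen cup with pens, 76 mm across, 155 mm high with the pens. Origin: centre of its underside
- glue_bottle: bystander, loose, to be left where it is: small bottle, 52 mm across, 130 mm high. Origin: centre of its underside
- stamp: bystander, loose, to be left where it is: wooden hand stamp, 40 mm across, 72 mm high. Origin: centre of its underside
Not all that is in view belongs to the job. What is shaped like the part that bears call_button but blue or purple is not meant.

How it is judged (in metres and radians):
On the way, in this order (a step that is already met when the one before it is completed fails the run):
1. the call button is pressed down (value of joint call_button above 0.0045 m), for 0.05 s.
2. the call button is up again and the fingers point at the smallest carton, for about two seconds (horizontal distance between the grasp point and small_carton_top below 0.03 m and z of the grasp point in the frame of small_carton_top between 0.01 and 0.095 m and angle between the grasp point's own z axis and vertical above 2.3 rad and value of joint call_button below 0.002 m), for 1.7 s.
3. the fingers point at the tallest carton for about two seconds (horizontal distance between the grasp point and tall_carton_top below 0.03 m and z of the grasp point in the frame of tall_carton_top between 0.01 and 0.095 m and angle between the grasp point's own z axis and vertical above 2.3 rad), for 1.7 s.
At the end, for the whole second after the job is handed in: The tool point is over the tallest carton, within 30 mm of the middle of its lid and at most 95 mm above it, fingers pointing down within 45 degrees; the call button is up; cartons upright and within 10 mm, all else within 20 mm, of where they began (all of step 3 and value of joint call_button below 0.002 m and distance of each of small_carton, flat_carton, tall_carton from where it was at the start of the episode below 0.01 m and distance of each of tape_roll, stapler, box_cutter, pen_cup, glue_bottle, stamp from where it was at the start of the episode below 0.02 m and angle between each of small_carton, flat_carton, tall_carton's own z axis and vertical below 0.1 rad); the robot touches nothing.
It fails at once if the robot touches a carton (contact force between any of small_carton, flat_carton, tall_carton and the fingers above 0.3 N or contact force between any of small_carton, flat_carton, tall_carton and the arm above 0.3 N).
It fails at once if a carton is moved or lifted (distance of any of small_carton, flat_carton, tall_carton from where it was at the start of the episode above 0.012 m).
It fails at once if a bystander is moved or lifted (distance of any of tape_roll, stapler, box_cutter, pen_cup, glue_bottle, stamp from where it was at the start of the episode above 0.02 m).
It fails at once if the fingertips come down over the middle of the low wide carton (within 30 mm of it, tool point under 80 mm above its lid) (horizontal distance between the grasp point and flat_carton_top below 0.03 m and z of the grasp point in the frame of flat_carton_top between 0.01 and 0.08 m).
It also fails if it takes over 56 s, if anything falls off the work surface, if the arm or the gripper's body presses on something with over 40 N, if the wrist force passes 120 N, or if a joint passes its speed limit or range.

## Robot

A 6-joint arm with a two-finger parallel gripper is mounted at the origin on the work surface. World frame = base frame: x ahead of the robot, y to its left, z up, the work surface at z = 0. Lengths are in mm, angles in rad, forces in N, time in s.
With the tool pointing down it reaches from about 250 to 800 mm from the base axis. Payload 3.9 kg.
Tool frame: the origin (TCP) lies between the finger pads, 19 mm behind the fingertips; this is the grasp point; z points along the fingers, y is the line along which they close (so a half turn about z gives the same grasp; the last joint's range is limited). The gripper opens to 85 mm and grips with 20 to 120 N. Pads are 22 mm wide; open, the fingers measure 114 mm over their backs; the gripper's body (76 mm by 85 mm) begins 54 mm behind the grasp point. The pads swing forward as they close: fully open they stand 13 mm farther back than shut.
Start: joints at [1.221, 0.26, -0.138, 1.173, 0, 1.571], TCP at [179.918, 493.199, 250.004] pointing down, gripper open.
Joint ranges: [-2.78, 2.78], [-0.83, 1.72], [-1.28, 1.37], [-1.9, 2.12], [-1.57, 1.48], [-3.14, 3.14]. Speed limits (rad/s): [2.57, 2.57, 3.14, 3.14, 3.14, 3.14].

## Interface

Orientations are given as a rotation vector (axis times angle).
In Python, from plant import ctrl gives the robot as it stands.
- The arm moves only by the shell command python3 -m handwheel 'ROWS'. ROWS is a JSON object of lists of equal length, an entry for each row: "gripper": the closure, from -1 (fully open) to 1 (shut); "offset": the shift along the tool's x, y, z in cm, a list of three; "rotation": the turn, a rotation vector about the tool's x, y, z in degrees, a list of three. A call has 1 to 8 rows; each row is the pose to reach, as a shift and turn from the pose commanded when the call began, along the tool's axes at that moment; what a row does not reach only later rows make up. A row lasts 1/12 s, in which the tool goes at most 41.7 mm and 7.16 degrees, less where a joint would pass 70% of its speed; a pose out of reach is approached as far as the arm can. A call with a gripper value outside its range is refused whole. The fingers move at their own pace and stop on an object; the grip force is fixed at half the most. Time passes only in rows, so rows that repeat a pose let the fingers close. It gives the time, the measured TCP pose, the force, the opening and the grip force at its end, in the units of the state.
- ctrl.get_obs(): the state, without advancing time (a new reading comes with each control period).
- ctrl.grab_frame(name): name is "scene" or "top" or "wrist"; returns the picture (400x640x3 uint8, red, green, blue); there is no depth.
- ctrl.get_calibration(name): a dict with "K" (3x3 intrinsics, pixels), "R" (3x3) and "t" (3): a world point X has camera coordinates R X + t; the wrist camera has in their place "T_tool_cam" (4x4, takes a point from camera to tool coordinates, whose origin is the TCP and whose axes are the flange's). Camera axes: x right, y down, z forward; pixel columns grow to the right and rows downward; lengths in mm; the calibration is good to about 2 mm. A picture is of the moment at which its call begins: read the wrist's pose just before it. get_calibration takes no time and is no camera call.
- ctrl.hand_in(): hands the job in; it is judged then, once.
The state is a dict: "time_s": time; "joint_positions": joint angles; "joint_vel": joint speeds; "joint_torque": joint torques, N m; "ee_pos": TCP position; "ee_rot": TCP orientation; "force": force on the tool from outside, world axes, zero at the start; "wrist_torque": the same for the moment, N m; "opening": finger opening in mm; "grasp_force": force on a finger pad.
Only numpy, scipy, OpenCV 4.12 (cv2) and the standard library are available. Lean on these libraries where they do the work, as an engineer would, in place of code of your own. Each camera call takes 0.05 s, during which the arm holds its last target. There are 200 camera calls.

## Working session

There is one attempt and no reset: what is moved stays moved. The work goes in short steps, Python scripts to look and compute and a shell command to move; the robot and the scene stay as the last step left them, time stands still between calls to the robot, and variables do not carry over. Pictures are saved under pics/ and viewed, at most 10 in all, crops included, and the job is handed in when it is done.

```bash
ls; mkdir -p pics; python3 - <<'E'
from plant import ctrl
import cv2
o=ctrl.get_obs();print(o['time_s'],o['ee_pos'],o['ee_rot'],o['opening'])
for n in("scene","top"):
    cv2.imwrite(f"pics/{n}0.png",ctrl.grab_frame(n)[:,:,::-1]);c=ctrl.get_calibration(n);print(n,c)
print(ctrl.get_calibration("wrist"))
E
```

```text
pics
0.0 [179.70581811 492.58855699 249.16488498] [-5.46653134e-01 -3.09331462e+00  3.06060012e-03] 85.60708938982825
scene {'K': array([[457.87131798,   0.        , 329.22459997],
       [  0.        , 457.87131798, 195.31872237],
       [  0.        ,   0.        ,   1.        ]]), 'R': array([[-0.56111852,  0.82766143, -0.01107123],
       [ 0.57838483,  0.38248148, -0.7205407 ],
       [-0.5921292 , -0.41071216, -0.69332426]]), 't': array([ 298.11837023, -248.91579424, 1433.13372181])}
top {'K': array([[475.05043743,   0.        , 320.48467493],
       [  0.        , 475.05043743, 203.75767277],
       [  0.        ,   0.        ,   1.        ]]), 'R': array([[ 0.0163359 , -0.9998204 , -0.00960732],
       [-0.9970421 , -0.01556729, -0.07526421],
       [ 0.07510113,  0.01080841, -0.99711734]]), 't': array([  -5.65985412,  555.79357576, 1053.74999967])}
{'K': array([[352.39815121,   0.        , 326.90299026],
       [  0.        , 352.39815121, 200.3332195 ],
       [  0.        ,   0.        ,   1.        ]]), 'T_tool_cam': array([[ 6.98276007e-04, -9.49819015e-01, -3.12799217e-01,
         8.08859953e+01],
       [ 9.99999716e-01,  5.74659506e-04,  4.87383836e-04,
         2.78562330e-01],
       [-2.83173392e-04, -3.12799469e-01,  9.49819147e-01,
        -1.22880194e+02],
       [ 0.00000000e+00,  0.00000000e+00,  0.00000000e+00,
         1.00000000e+00]])}
```

View pics/top0.png

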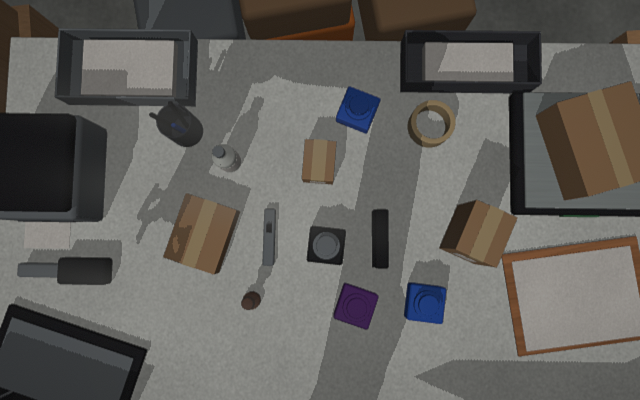

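View pics/scene0.png

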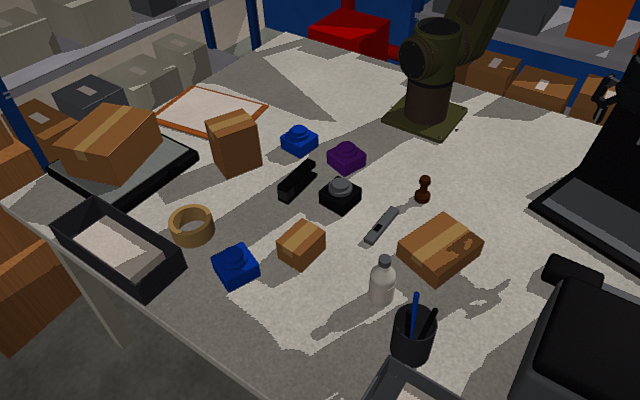

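The top view shows the black-boxed grey button at (326,245). Its look-alikes are blue (358,109), blue (427,302) and purple (356,306). The cartons are small (319,161), flat (201,233) and tall (480,235). The big carton on the scale at (595,140) is not one of the three. In the scene view the button is at (340,188), small at (301,243), flat at (440,245) and tall at (233,140). Next I'll measure them by mask in both views and check in a crop.

```bash
cat > h.py <<'E'
from plant import ctrl
import cv2,numpy as np
from scipy.spatial.transform import Rotation as Ro
def cam(n,obs=None):
    c=ctrl.get_calibration(n);K=c['K']
    if n=='wrist':
        T=np.eye(4);T[:3,:3]=Ro.from_rotvec(obs['ee_rot']).as_matrix();T[:3,3]=obs['ee_pos']
        W=np.linalg.inv(T@c['T_tool_cam']);R,t=W[:3,:3],W[:3,3]
    else: R,t=c['R'],c['t']
    return K@np.c_[R,t]
def plane(P,uv,z):
    A=np.c_[P[:,0],P[:,1],-np.array([*uv,1.])];return np.linalg.solve(A,-(P[:,2]*z+P[:,3]))[:2]
def tri(P1,a,P2,b):
    X=cv2.triangulatePoints(P1,P2,np.array(a,float).reshape(2,1),np.array(b,float).reshape(2,1))[:,0];return X[:3]/X[3]
def proj(P,X):
    v=P@np.r_[X,1];return v[:2]/v[2]
def blob(m,near):
    n,l,s,c=cv2.connectedComponentsWithStats(m.astype(np.uint8))
    ok=[i for i in range(1,n) if s[i,4]>40];i=min(ok,key=lambda i:np.hypot(*(c[i]-near)))
    return c[i],s[i],l==i
E
python3 - <<'E'
from h import *
t=cv2.imread('pics/top0.png');s=cv2.imread('pics/scene0.png')
for n,im,pts in(('top',t,[(326,245),(319,147),(204,215),(497,232),(488,245)]),('scene',s,[(340,185),(300,232),(440,245),(233,120)])):
    h=cv2.cvtColor(im,cv2.COLOR_BGR2HSV)
    for p in pts: print(n,p,[h[p[1],p[0]+d].tolist() for d in range(-28,29,4)])
a=cv2.resize(t[120:290,150:530],None,fx=2,fy=2);b=cv2.resize(s[90:290,190:490],None,fx=2,fy=2)
a=cv2.resize(a[:, :],(670,300));b=cv2.resize(b,(450,300))
cv2.imwrite('pics/c1.png',np.vstack([cv2.copyMakeBorder(a,0,0,0,130,0),cv2.copyMakeBorder(b,0,0,0,350,0)]))
E
```

```text
top (326, 245) [[36, 9, 144], [30, 7, 145], [36, 9, 145], [150, 8, 34], [100, 17, 90], [102, 14, 88], [100, 18, 87], [96, 15, 87], [100, 17, 88], [100, 17, 88], [102, 14, 91], [60, 8, 31], [38, 10, 102], [30, 7, 103], [40, 7, 103]]
top (319, 147) [[36, 10, 130], [36, 10, 134], [38, 8, 135], [42, 9, 140], [15, 93, 112], [14, 92, 111], [19, 80, 127], [18, 79, 126], [19, 81, 126], [14, 93, 110], [14, 96, 111], [14, 95, 110], [30, 7, 105], [30, 8, 102], [38, 7, 139]]
top (204, 215) [[40, 7, 106], [14, 84, 85], [15, 99, 111], [15, 97, 110], [15, 97, 110], [15, 97, 110], [19, 82, 125], [18, 80, 125], [19, 81, 126], [18, 80, 125], [15, 94, 111], [14, 92, 111], [15, 91, 112], [15, 91, 112], [15, 93, 113]]
top (497, 232) [[15, 109, 110], [15, 108, 111], [14, 111, 108], [19, 88, 125], [19, 90, 125], [19, 90, 124], [19, 90, 125], [15, 111, 108], [15, 109, 108], [15, 111, 108], [14, 113, 108], [38, 7, 142], [25, 11, 144], [42, 9, 140], [40, 11, 140]]
top (488, 245) [[15, 104, 110], [15, 108, 111], [14, 107, 110], [15, 109, 108], [19, 90, 125], [19, 90, 125], [19, 88, 125], [19, 88, 125], [15, 10
[... 401 characters left out ...]
, [18, 23, 146], [14, 165, 122], [14, 165, 122], [17, 146, 138], [18, 141, 145], [19, 140, 144], [18, 137, 145], [18, 144, 142], [15, 169, 124], [14, 168, 123], [14, 196, 99], [17, 21, 173]]
scene (440, 245) [[14, 164, 123], [14, 164, 123], [14, 165, 124], [17, 144, 140], [18, 137, 145], [18, 138, 144], [18, 138, 146], [18, 139, 145], [18, 137, 147], [14, 165, 128], [14, 167, 75], [14, 161, 79], [14, 159, 80], [14, 161, 90], [15, 163, 125]]
scene (233, 120) [[13, 100, 120], [14, 179, 118], [14, 169, 121], [14, 166, 121], [14, 167, 122], [17, 145, 139], [18, 139, 145], [18, 138, 144], [18, 138, 144], [18, 138, 146], [16, 147, 111], [14, 167, 122], [14, 175, 115], [18, 20, 167], [18, 23, 165]]
```

View pics/c1.png

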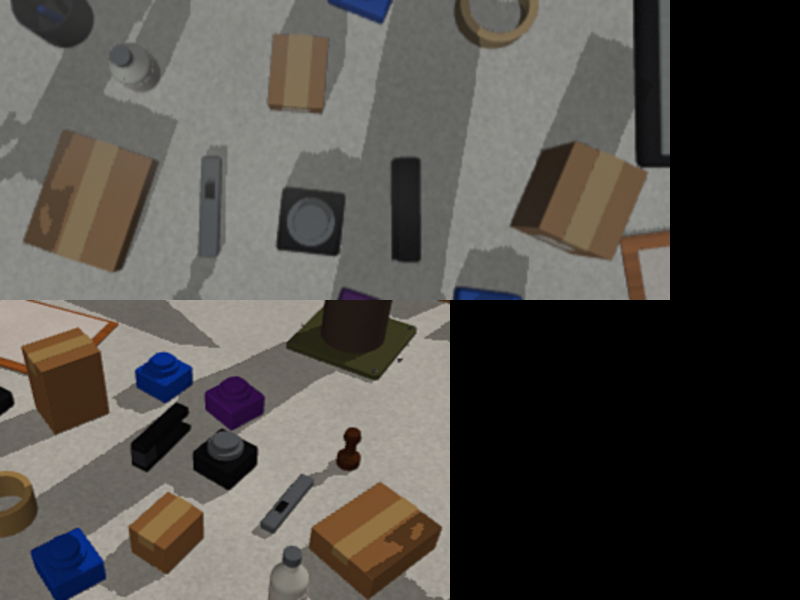

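The close crop confirms it. The grey button in the black box is the only non-blue, non-purple unit. The small carton is ahead, the flat one left and the tall one right.

```bash
python3 - <<'E'
from h import *
t=cv2.imread('pics/top0.png');s=cv2.imread('pics/scene0.png')
Pt,Ps=cam('top'),cam('scene')
ht=cv2.cvtColor(t,cv2.COLOR_BGR2HSV);hs=cv2.cvtColor(s,cv2.COLOR_BGR2HSV)
mt=cv2.inRange(ht,(17,60,117),(22,110,140));ms=cv2.inRange(hs,(16,125,130),(20,155,160))
lt=cv2.inRange(ht,(12,60,100),(22,125,140))
k=np.ones((3,3))
mt=cv2.morphologyEx(mt,cv2.MORPH_OPEN,k);ms=cv2.morphologyEx(ms,cv2.MORPH_CLOSE,k);lt=cv2.morphologyEx(lt,cv2.MORPH_OPEN,k)
def rect(m):
    c=max(cv2.findContours(m.astype(np.uint8),cv2.RETR_EXTERNAL,cv2.CHAIN_APPROX_NONE)[0],key=cv2.contourArea);return cv2.minAreaRect(c)
for n,a,b,h in(('small',(319,158),(301,235),60),('flat',(201,233),(430,245),50),('tall',(490,232),(233,122),140)):
    ca,sa,ma=blob(mt,a);cb,sb,mb=blob(ms,b)
    ra,rb=rect(ma)[0],rect(mb)[0]
    cl,sl,ml=blob(lt,a);rl=rect(ml)
    ctr=[plane(Pt,p,h) for p in cv2.boxPoints(rl)]
    X=tri(Pt,ra,Ps,rb)
    print(n,np.round(ra,1),np.round(rb,1),sa[4],sb[4],'tri',X.round(1),'plane',plane(Pt,ra,h).round(1),'scene',plane(Ps,rb,h).round(1),'lidc',plane(Pt,rl[0],h).round(1),'sides',[round(np.hypot(*(ctr[i]-ctr[i+1])),0) for i in(0,1)])
bt=cv2.inRange(ht,(80,8,70),(115,40,110));bs=cv2.inRange(hs,(80,5,68),(125,30,110))
ca,sa,_=blob(bt,(326,245));cb,sb,mb=blob(bs,(340,184))
print('button',ca,sa,cb,sb,tri(Pt,ca,Ps,cb).round(1),plane(Pt,ca,67).round(1),plane(Ps,cb,67).round(1))
E
```

```text
small [318.6 159.7] [300.  235.5] 550 423 tri [651.2   7.   58.6] plane [649.8   8.5] scene [653.1   6.1] lidc [648.6   8.8] sides [np.float64(92.0), np.float64(69.0)]
flat [199.1 233.2] [440.2 241.3] 922 721 tri [485.8 267.   46.8] plane [484.6 268.4] scene [490.5 265.6] lidc [483.2 263.9] sides [np.float64(150.0), np.float64(110.0)]
tall [486.4 233. ] [229.8 121.5] 823 279 tri [ 494.3 -331.1  139.3] plane [ 493.5 -329.9] scene [ 495.5 -331.6] lidc [ 493.  -329.7] sides [np.float64(111.0), np.float64(88.0)]
button [325.46346154 245.82692308] [313 232  27  27 520] [341.53398058 184.30097087] [329 178  23  16 206] [461.8  -9.6  57.6] [461.8  -9.5] [470.5  -4.3]
```

```bash
cat >> h.py <<'E'
def delta(target,yaw):
    "offset cm in current tool axes and turn deg about tool z to make tool x point at world azimuth yaw (deg)"
    o=ctrl.get_obs();R=Ro.from_rotvec(o['ee_rot']).as_matrix()
    Y=np.radians(yaw);G=np.array([[np.cos(Y),np.sin(Y),0],[np.sin(Y),-np.cos(Y),0],[0,0,-1]]).T
    print('t',o['time_s'],'pos',np.round(o['ee_pos'],1),'off cm',np.round(R.T@(np.array(target)-o['ee_pos'])/10,2),'rot',np.degrees(Ro.from_matrix(R.T@G).as_rotvec()).round(2),'q',np.round(o['joint_positions'],2),'F',np.round(o['force'],1))
E
python3 -c "
from h import *
R=Ro.from_rotvec(ctrl.get_obs()['ee_rot']).as_matrix();print(R.round(2))
delta([462,-9.5,200],159.97-71)
delta([462,-9.5,200],160+19)"
```

```text
[[-0.94  0.34 -0.  ]
 [ 0.34  0.94 -0.  ]
 [ 0.   -0.   -1.  ]]
t 0.1 pos [179.7 492.7 249.3] off cm [-43.73 -37.49   4.99] rot [-9.000e-02  6.000e-02  7.099e+01] q [ 1.22  0.26 -0.14  1.17  0.    1.57] F [0.1 0.  0.1]
t 0.1 pos [179.7 492.7 249.3] off cm [-43.73 -37.49   4.99] rot [ -0.1   -0.02 -19.04] q [ 1.22  0.26 -0.14  1.17  0.    1.57] F [0.1 0.  0.1]
```

```bash
python3 -m handwheel '{"gripper":[1,1,1,1,1,1,1,1],"offset":[[-43.7,-37.5,0],[-43.7,-37.5,0],[-43.7,-37.5,0],[-43.7,-37.5,0],[-43.7,-37.5,0],[-43.7,-37.5,0],[-43.7,-37.5,0],[-43.7,-37.5,0]],"rotation":[[0,0,71],[0,0,71],[0,0,71],[0,0,71],[0,0,71],[0,0,71],[0,0,71],[0,0,71]]}'
python3 -c "
from h import *
delta([462,-9.5,200],89)"
```

```text
time_s: 0.77
ee_pos: [343.3, 200.6, 249.9]
ee_rot: [-1.97, -2.447, 0.0]
force: [0.6, 0.3, 0.6]
opening: 0.1
grasp_force: 0.0
t 0.7667 pos [343.3 200.6 249.9] off cm [-23.06   7.1    4.99] rot [-1.000e-02  0.000e+00  1.334e+01] q [ 0.53  0.04 -0.41  1.12  0.    1.88] F [0.6 0.3 0.6]
```

```bash
python3 -m handwheel '{"gripper":[1,1,1,1,1,1,1,1],"offset":[[-23,7.1,5],[-23,7.1,5],[-23,7.1,5],[-23,7.1,5],[-23,7.1,5],[-23,7.1,5],[-23,7.1,5],[-23,7.1,5]],"rotation":[[0,0,13],[0,0,13],[0,0,13],[0,0,13],[0,0,13],[0,0,13],[0,0,13],[0,0,13]]}'
python3 - <<'E'
from h import *
delta([462,-9.5,100],89)
o=ctrl.get_obs();cv2.imwrite('pics/w1.png',ctrl.grab_frame('wrist')[:,:,::-1]);P=cam('wrist',o)
print(o['ee_pos'],proj(P,[462,-9.5,67]),proj(P,[651,8,60]))
E
```

```text
time_s: 1.43
ee_pos: [462.8, -7.9, 199.0]
ee_rot: [-2.231, -2.209, 0.002]
force: [-1.1, 0.5, 0.5]
opening: 0.1
grasp_force: 0.0
t 1.4333 pos [462.8  -7.9 199. ] off cm [-0.17 -0.06  9.9 ] rot [-0.12 -0.01  0.43] q [-0.02  0.19 -0.38  1.01  0.    1.56] F [-1.1  0.5  0.5]
[462.83625377  -7.85583923 199.02954636] [326.66230156 198.56444126] [574.75915933 171.80288906]
```

View pics/w1.png

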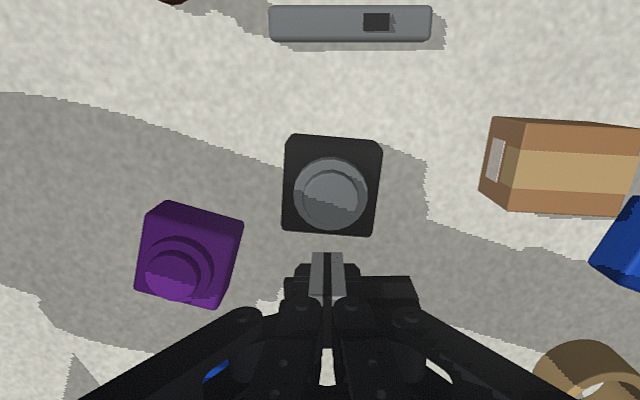

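Wrist view: the grey button is at about (330,193), centred on the black box and close to the prediction (327,199). The purple decoy is at (185,260), the small carton at upper right, and the closed fingers below.

```bash
python3 - <<'E'
from h import *
w=cv2.imread('pics/w1.png')
o=ctrl.get_obs();P=cam('wrist',o);Pt,Ps=cam('top'),cam('scene')
g=cv2.cvtColor(w,cv2.COLOR_BGR2GRAY)[130:240,280:385]
m=((g>45)&(g<200)).astype(np.uint8)
n,l,s,c=cv2.connectedComponentsWithStats(m);i=l[75,30] or l[60,50]
mm=(l==i).astype(np.uint8)
cs=max(cv2.findContours(mm,cv2.RETR_EXTERNAL,cv2.CHAIN_APPROX_NONE)[0],key=cv2.contourArea)
print('outer',cv2.fitEllipse(cs),s[i])
for r in(24,34):
    e=cv2.HoughCircles(cv2.GaussianBlur(g,(3,3),0),cv2.HOUGH_GRADIENT,1,50,param1=60,param2=12,minRadius=r,maxRadius=r+8);print(r,None if e is None else e[0][:2])
b=(np.array([330,193.]));
for uv in [(331,199),(330,193)]:
    print(uv,[plane(P,uv,z).round(1) for z in(60,67)],tri(P,uv,cam('top'),(325.5,245.8)).round(1))
cv2.imwrite('pics/w1c.png',cv2.resize(w[125:245,275:390],None,fx=4,fy=4,interpolation=cv2.INTER_NEAREST))
E
```

```text
outer ((50.72755432128906, 57.879112243652344), (118.48120880126953, 124.78409576416016), 124.92061614990234) [   0    0  105  110 8083]
24 [[50.5 69.5 30.3]]
34 [[49.5 64.5 35.9]]
(331, 199) [array([464.8, -11.1]), array([464.7,  -8.8])] [462.9  -9.5  65.3]
(330, 193) [array([464. ,  -6.1]), array([464.,  -4.])] [462.5  -9.5  49.3]
```

View pics/w1c.png

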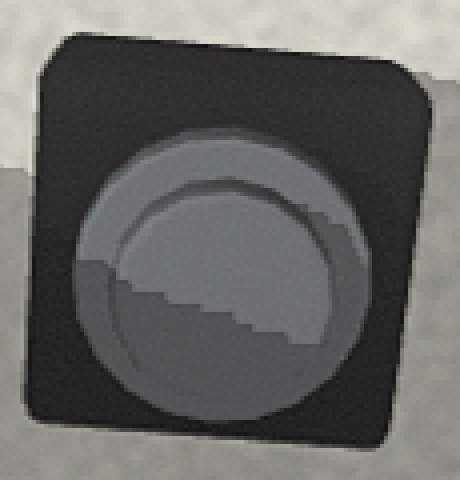

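The crop resolves the unit into a collar (r 36 px) and the 44 mm button top at (330.5,199.5). The height triangulates to 65 mm, which agrees with 67 mm. The button is at (463,-9.3). I'll go down to just above it and then press.

```bash
python3 -m handwheel '{"gripper":[1,1,1,1,1,1,1],"offset":[[-0.15,0,4],[-0.15,0,8],[-0.15,0,10.5],[-0.15,0,11],[-0.15,0,11.3],[-0.15,0,11.6],[-0.15,0,11.6]],"rotation":[[0,0,0],[0,0,0],[0,0,0],[0,0,0],[0,0,0],[0,0,0],[0,0,0]]}'; python3 -c "
from h import *
delta([463,-9.5,79],89)"
```

```text
time_s: 2.07
ee_pos: [463.6, -7.0, 85.3]
ee_rot: [2.226, 2.216, 0.003]
force: [-1.4, 1.2, 1.8]
opening: 0.1
grasp_force: 0.8
t 2.0667 pos [463.6  -7.   85.3] off cm [-0.25 -0.07  0.63] rot [ 0.11 -0.03  0.73] q [-0.02  0.3  -0.56  0.71  0.    1.56] F [-1.4  1.2  1.8]
```

```bash
python3 -m handwheel '{"gripper":[1,1,1,1,1],"offset":[[0,0,0.2],[0,0,0.4],[0,0,0.6],[0,0,0.65],[0,0,0.65]],"rotation":[[0,0,0],[0,0,0],[0,0,0],[0,0,0],[0,0,0]]}'
```

```text
time_s: 2.48
ee_pos: [464.3, -7.3, 79.6]
ee_rot: [2.227, 2.214, 0.005]
force: [-3.3, 2.4, 14.9]
opening: -0.2
grasp_force: 7.5
```

Reaction force is 15 N against a 5 N spring, so the button has bottomed out. Now up, and across to the small carton.

```bash
python3 -m handwheel '{"gripper":[1,1,1,1],"offset":[[0,0,-3],[0,0,-7],[0,0,-10],[0,0,-10]],"rotation":[[0,0,0],[0,0,0],[0,0,0],[0,0,0]]}'; python3 - <<'E'
from h import *
delta([651,7.5,180],89)
delta([651,7.5,117],89)
Pt,Ps=cam('top'),cam('scene')
a=ctrl.grab_frame('top');b=ctrl.grab_frame('wrist')
E
```

```text
time_s: 2.82
ee_pos: [467.5, -8.2, 183.7]
ee_rot: [2.222, 2.208, 0.013]
force: [1.1, -0.4, 0.8]
opening: 0.2
grasp_force: 0.0
t 2.8167 pos [467.5  -8.2 183.7] off cm [ 1.69 18.34  0.59] rot [0.7  0.04 0.64] q [-0.02  0.2  -0.41  0.96 -0.    1.56] F [ 1.1 -0.4  0.8]
t 2.8167 pos [467.5  -8.2 183.7] off cm [ 1.69 18.26  6.89] rot [0.7  0.04 0.64] q [-0.02  0.2  -0.41  0.96 -0.    1.56] F [ 1.1 -0.4  0.8]
```

```bash
python3 -m handwheel '{"gripper":[1,1,1,1,1,1,1],"offset":[[1.7,4,0],[1.7,8,0],[1.7,12,0],[1.7,16,0],[1.7,18.4,0],[1.7,18.4,0],[1.7,18.4,0]],"rotation":[[0,0,0],[0,0,0],[0,0,0],[0,0,0],[0,0,0],[0,0,0],[0,0,0]]}'; python3 - <<'E'
from h import *
o=ctrl.get_obs();w=ctrl.grab_frame('wrist')[:,:,::-1];P=cam('wrist',o)
cv2.imwrite('pics/w2.png',w);delta([651,7.5,117],89);print(proj(P,[651,7.5,60]),proj(P,[695,7.5,60]),proj(P,[651,42,60]))
E
```

```text
time_s: 3.5
ee_pos: [646.9, 7.9, 174.7]
ee_rot: [-2.227, -2.213, 0.004]
force: [-0.9, 0.4, -0.1]
opening: 0.0
grasp_force: 0.0
t 3.55 pos [645.7   8.  175.2] off cm [-0.04  0.56  5.82] rot [-0.25  0.02  0.65] q [ 0.01  0.51  0.05  1.12 -0.    1.59] F [ 0.1 -0.1  0. ]
[333.71139613 204.31031643] [395.53667141 204.05734689] [333.7418596  156.41986455]
```

View pics/w2.png

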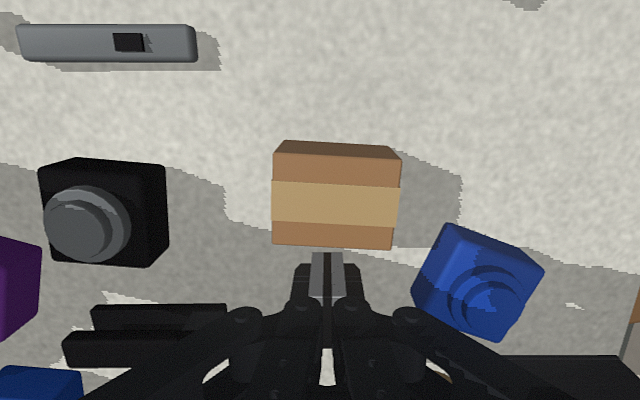

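The lid centre is at about (334,202), predicted (334,204), so it matches. The button is up again. I'll lower and hold.

```bash
python3 -m handwheel '{"gripper":[1,1,1,1,1,1,1,1],"offset":[[0,0.5,2],[0,0.5,4],[0,0.5,5.7],[0,0.5,5.7],[0,0.5,5.7],[0,0.5,5.7],[0,0.5,5.7],[0,0.5,5.7]],"rotation":[[0,0,0],[0,0,0],[0,0,0],[0,0,0],[0,0,0],[0,0,0],[0,0,0],[0,0,0]]}'
for i in 1; do python3 -m handwheel '{"gripper":[1,1,1,1,1,1,1,1],"offset":[[0,0,0],[0,0,0],[0,0,0],[0,0,0],[0,0,0],[0,0,0],[0,0,0],[0,0,0]],"rotation":[[0,0,0],[0,0,0],[0,0,0],[0,0,0],[0,0,0],[0,0,0],[0,0,0],[0,0,0]]}'; done
python3 -m handwheel '{"gripper":[1,1,1,1,1,1,1,1],"offset":[[0,0,0],[0,0,0],[0,0,0],[0,0,0],[0,0,0],[0,0,0],[0,0,0],[0,0,0]],"rotation":[[0,0,0],[0,0,0],[0,0,0],[0,0,0],[0,0,0],[0,0,0],[0,0,0],[0,0,0]]}'
python3 -m handwheel '{"gripper":[1,1,1,1,1,1,1,1],"offset":[[0,0,0],[0,0,0],[0,0,0],[0,0,0],[0,0,0],[0,0,0],[0,0,0],[0,0,0]],"rotation":[[0,0,0],[0,0,0],[0,0,0],[0,0,0],[0,0,0],[0,0,0],[0,0,0],[0,0,0]]}'
python3 -c "
from h import *
delta([494,-330.5,260],89-34)"
```

```text
time_s: 4.22
ee_pos: [652.7, 8.1, 122.1]
ee_rot: [2.227, 2.214, 0.003]
force: [-0.5, -0.7, -0.3]
opening: 0.2
grasp_force: 0.0
time_s: 4.88
ee_pos: [651.9, 8.1, 120.4]
ee_rot: [-2.228, -2.215, 0.0]
force: [-0.1, -0.0, -0.3]
opening: -0.1
grasp_force: 0.0
time_s: 5.55
ee_pos: [651.9, 8.1, 120.5]
ee_rot: [2.228, 2.215, -0.0]
force: [0.2, 0.4, 0.4]
opening: 0.3
grasp_force: 0.0
time_s: 6.22
ee_pos: [651.9, 8.1, 120.5]
ee_rot: [-2.228, -2.215, -0.0]
force: [1.6, 0.4, 0.1]
opening: -0.2
grasp_force: 0.0
t 6.2167 pos [651.9   8.1 120.5] off cm [-33.95 -15.59 -13.95] rot [-0.   -0.   34.66] q [ 0.01  0.55 -0.03  0.99  0.    1.59] F [1.6 0.4 0.1]
```

```bash
python3 -m handwheel '{"gripper":[1,1,1,1,1,1,1,1],"offset":[[0,0,-4],[0,0,-8],[0,0,-12],[0,0,-14],[-4,-1.8,-14],[-8,-3.7,-14],[-12,-5.5,-14],[-16,-7.4,-14]],"rotation":[[0,0,0],[0,0,0],[0,0,0],[0,0,0],[0,0,7],[0,0,14],[0,0,21],[0,0,28]]}'
python3 -c "
from h import *
delta([494,-330.5,260],55)"
```

```text
time_s: 6.88
ee_pos: [580.5, -143.9, 260.8]
ee_rot: [2.701, 1.603, 0.001]
force: [-0.2, 0.0, 0.1]
opening: -0.0
grasp_force: 0.0
t 6.8833 pos [ 580.5 -143.9  260.8] off cm [-20.52   1.34   0.08] rot [ 0.05 -0.01  6.39] q [-0.24  0.38  0.07  1.26 -0.    1.83] F [-0.2  0.   0.1]
```

```bash
python3 -m handwheel '{"gripper":[1,1,1,1,1,1,1],"offset":[[-4,0.3,0],[-8,0.6,0],[-12,0.8,0],[-16,1,0],[-19.8,1.3,0],[-19.8,1.3,0],[-19.8,1.3,0]],"rotation":[[0,0,6],[0,0,6],[0,0,6],[0,0,6],[0,0,6],[0,0,6],[0,0,6]]}'
python3 - <<'E'
from h import *
o=ctrl.get_obs();w=ctrl.grab_frame('wrist')[:,:,::-1];P=cam('wrist',o)
cv2.imwrite('pics/w3.png',w);delta([494,-330.5,197],55);print(proj(P,[494,-330.5,140]))
E
```

```text
time_s: 7.47
ee_pos: [497.6, -325.0, 260.4]
ee_rot: [-2.781, -1.461, -0.0]
force: [0.3, 0.3, -0.8]
opening: 0.3
grasp_force: 0.0
t 7.5167 pos [ 498.3 -323.7  260.5] off cm [-0.81  0.04  6.35] rot [-0.01 -0.04  0.56] q [-0.58  0.38  0.06  1.25  0.    1.6 ] F [0.2 0.2 0.2]
[327.9376743  209.37491267]
```

View pics/w3.png

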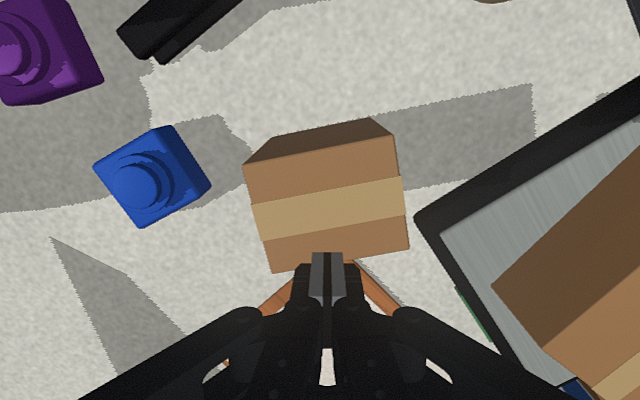

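The lid centre is at about (328,207), predicted (328,209), so it agrees. Lowering and holding.

```bash
python3 -m handwheel '{"gripper":[1,1,1,1,1,1,1,1],"offset":[[-0.7,0,2],[-0.7,0,4],[-0.7,0,6],[-0.7,0,6],[-0.7,0,6],[-0.7,0,6],[-0.7,0,6],[-0.7,0,6]],"rotation":[[0,0,0],[0,0,0],[0,0,0],[0,0,0],[0,0,0],[0,0,0],[0,0,0],[0,0,0]]}'
python3 -m handwheel '{"gripper":[1,1,1,1,1,1,1,1],"offset":[[0,0,0],[0,0,0],[0,0,0],[0,0,0],[0,0,0],[0,0,0],[0,0,0],[0,0,0]],"rotation":[[0,0,0],[0,0,0],[0,0,0],[0,0,0],[0,0,0],[0,0,0],[0,0,0],[0,0,0]]}'
python3 -m handwheel '{"gripper":[1,1,1,1,1,1,1,1],"offset":[[0,0,0],[0,0,0],[0,0,0],[0,0,0],[0,0,0],[0,0,0],[0,0,0],[0,0,0]],"rotation":[[0,0,0],[0,0,0],[0,0,0],[0,0,0],[0,0,0],[0,0,0],[0,0,0],[0,0,0]]}'
python3 -m handwheel '{"gripper":[1,1,1,1,1,1,1,1],"offset":[[0,0,0],[0,0,0],[0,0,0],[0,0,0],[0,0,0],[0,0,0],[0,0,0],[0,0,0]],"rotation":[[0,0,0],[0,0,0],[0,0,0],[0,0,0],[0,0,0],[0,0,0],[0,0,0],[0,0,0]]}'
python3 -m handwheel '{"gripper":[1,1,1,1,1,1],"offset":[[0,0,0],[0,0,0],[0,0,0],[0,0,0],[0,0,0],[0,0,0]],"rotation":[[0,0,0],[0,0,0],[0,0,0],[0,0,0],[0,0,0],[0,0,0]]}'
python3 -c "
from h import *
cv2.imwrite('pics/s9.png',ctrl.grab_frame('scene')[:,:,::-1])"
```

```text
time_s: 8.18
ee_pos: [495.7, -329.1, 202.1]
ee_rot: [2.776, 1.467, 0.002]
force: [-0.0, 0.2, 0.2]
opening: -0.1
grasp_force: 0.0
time_s: 8.85
ee_pos: [494.6, -329.0, 200.5]
ee_rot: [-2.778, -1.467, 0.0]
force: [-1.1, 0.1, 0.4]
opening: -0.2
grasp_force: 0.0
time_s: 9.52
ee_pos: [494.7, -329.0, 200.5]
ee_rot: [2.778, 1.467, 0.0]
force: [0.1, -0.3, 0.5]
opening: -0.0
grasp_force: 0.0
time_s: 10.18
ee_pos: [494.7, -329.0, 200.5]
ee_rot: [-2.778, -1.467, 0.0]
force: [0.2, 0.2, -0.5]
opening: -0.2
grasp_force: 0.0
time_s: 10.68
ee_pos: [494.7, -329.0, 200.5]
ee_rot: [2.778, 1.467, -0.0]
force: [0.8, 0.3, -0.2]
opening: -0.2
grasp_force: 0.0
```

View pics/s9.png

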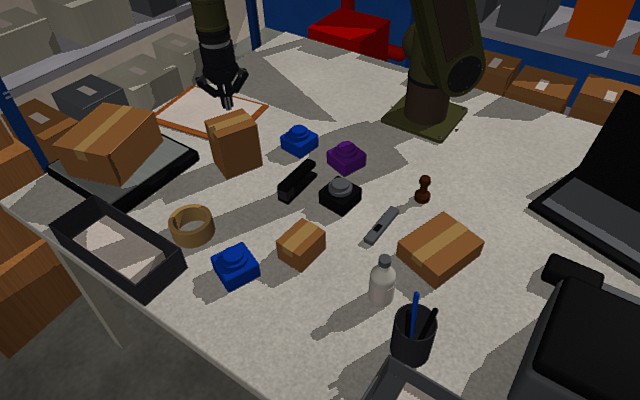

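The gripper is over the tall carton at (230,105), the button at (340,187) is up, and everything else is where it was.

```bash
python3 -c "
from plant import ctrl
print(ctrl.hand_in())"
```

```text
the job is handed in; nothing more can be done
None
```

I pressed the call button to its stop and let it up, pointed at the smallest carton for over two seconds, then at the tallest, and handed in still pointing at it; the last picture shows everything in place, but the hand-in returned no verdict.

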